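# Draw the drone's battery tray with the hook tool

### The job

Take the hook tool from its wooden rest, drop its bent tip down through the steel eye on the drone's battery tray, and draw the tray slowly all the way out; when it comes up against its hidden end stop, keep up a steady pull of about 10 N for a good second to prove that the stop holds, never pulling or pressing on the tray with more than 20 N. Then unhook the tool and lay it back in its rest, leaving the tray drawn out. Touch the drone and its tray with nothing but the tool, and leave the other things on the table alone.

Things in the scene. Friction and masses are not known exactly. Their poses are not given: they have to be found in the camera images.
- drone: Black drone hull, 210 long x 124 wide x 114 high, standing fixed on two skid tubes, with a mast and folded-back rotor arms. Origin on the table under the hull's centre; z up; its -x axis points out of the hull's open front, the way the battery tray slides out. The front edge of the hull is at x = -100.
- tray: Aluminium tray (180 x 100, front plate 50 high, grey pack strapped in) sliding level along the drone's -x up to a rigid stop, hidden in the hull and set anywhere from 85 to 110 out. Drawing it takes 2.5 N plus 0.6 N per 10 mm/s; it stays where left. Origin under the tray, 37 above the table; its x in the drone's frame is 0 (in) to -85..-110 (at the stop), at the start 0 to -45.
- eye (a point): Centre of the steel eye on the tray: a level ring (hole vertical), clear bore 18, wire 5 thick, 59 above the table, on the tray's centre line, 24 in front of its front plate, free air below. In the drone's frame its x is 130 less than the tray's. Axes as the drone's.
- tool_mid (a point): Centre of the hook tool's wooden handle, 104 long (x) x 22 wide (y) x 24 high (z). x points to the hook, z up. A steel shaft 6 thick runs on the centre line to x = 125, then bends down. Tool 0.12 kg or so, balanced in the handle's front half. It starts level in the rest, hook down, handle centre 67 above the table; grasp across the 22 mm width.
- tool_tip (a point): Centre of the rounded end (6 across) of the hook's bent-down leg: x = 121, z = -32 from the handle's centre. The leg slopes back a little: at the height of the shaft it is at x = 125.
- rest: Plywood rest fixed to the table: base 130 x 60 x 8 and two posts 10 thick at x = -42 and +42, each with a notch 29 wide and 14 deep (cheeks 6 thick) that the handle lies in; notch floor 55 above the table, cheek tops 69. Origin on the table at its centre, x along the handle, z up.
- rest_seat (a point): Where the handle's centre lies when the tool is in its rest: over the rest's centre, 67 above the table. Axes as the rest's.
- meter: Red multimeter lying on the table, 88 x 170 x 46, to be left alone. Origin under its centre.
- brick: White power brick, 75 x 75 x 28, to be left alone. Origin under its centre.
- cutters: Wire cutters lying flat, about 130 x 65 x 12, to be left alone. Origin under the pivot.
- driver: Screwdriver lying on the table, 160 long, to be left alone. Origin under its centre.
- motor: Spare drone motor standing on end, 44 across, 42 high, to be left alone. Origin under its centre.
- propeller: Black propeller lying flat, 200 x 24 x 9, to be left alone. Origin under its centre.
- gluebox: Blue glue tube lying flat, 100 x 22 x 18, to be left alone. Origin under its centre.
Not all that is in view belongs to the job. Of the things that look like the part that bears tool_mid, the smaller one is meant. Of the things shaped like the rest, the plywood one is meant.

How it is judged:
By the outcome, as a careful person would: the job done as asked, in the order asked, and still so for the second after the job is handed in, with the robot touching nothing.
It also fails if it takes over 54 s, if anything falls off the work surface, if the arm or the gripper's body presses on something with over 40 N, if the wrist force passes 120 N, or if a joint passes its speed limit or range.

### The arm

A 7-joint arm with a two-finger parallel gripper is mounted at the origin on the work surface. World frame = base frame: x ahead of the robot, y to its left, z up, the work surface at z = 0. Lengths are in mm, angles in rad, forces in N, time in s.
With the tool pointing down it reaches from about 425 to 875 mm from the base axis. Payload 9.9 kg.
Tool frame: the origin (TCP) lies midway between the tips of the shut fingers; the grasp point (between the pads) lies 19 mm behind it; z points along the fingers, y is the line along which they close (so a half turn about z gives the same grasp; the last joint's range is limited). The gripper opens to 85 mm and grips with 20 to 120 N. Pads are 22 mm wide; open, the fingers measure 114 mm over their backs; the gripper's body (76 mm by 85 mm) begins 54 mm behind the grasp point. The pads swing forward as they close: fully open they stand 13 mm farther back than shut.
Start: joints at [1.019, 0.576, 0.025, 1.437, -0.015, 1.129, -0.057], TCP at [304.378, -602.481, 231.289] pointing down, gripper open.
Joint ranges: [-2.76, 2.76], [-0.34, 2.15], [-1.52, 1.57], [0.19, 2.46], [-1.09, 4.23], [0.17, 1.99], [-2.82, 2.82]. Speed limits (rad/s): [2.22, 2.22, 3.01, 3.01, 3.14, 3.14, 3.14].

### API

Orientations are given as a rotation vector (axis times angle).
In Python, from cell import r gives the robot as it stands. The module is installed in compiled form; this text tells all that it offers.
- The arm moves only by the tool send_rows, never from a script. Its argument "series" is a list of rows, each a list of 2 entries, a list of its own where there are three numbers: the shift along the tool's x, y, z in mm, then the turn about the tool's z in rad. In form: [[[tx, ty, tz], spin], ...]. A call has 1 to 8 rows; each row is the pose to reach, as a shift and turn from the pose commanded when the call began, along the tool's axes at that moment; what a row does not reach only later rows make up. A row lasts 1/12 s, in which the tool goes at most 41.7 mm and 7.16 degrees, less where a joint would pass 70% of its speed; a pose out of reach is approached as far as the arm can. A call with a gripper value outside its range is refused whole. "claw" is the finger opening in mm, from 0 to 85.4, set as the call begins (left out, the last holds). The fingers move at their own pace and stop on an object; the grip force is fixed at half the most. Time passes only in rows, so rows that repeat a pose let the fingers close. It gives the time, the measured TCP pose, the force, the opening and the grip force at its end, in the units of the state.
- r.observe(): the state, without advancing time (a new reading comes with each control period).
- r.capture(name): name is "side" or "top" or "wrist"; returns a dict with "color" (384x512x3 uint8, blue, green, red), "range_z" (384x512 float32, mm along the optical axis (not along the pixel's ray), 0 where there is no reading), "K" (3x3 intrinsics, pixels), "k1" (the pictures are not rectified: a ray, as slopes to the right and down, at radius r is drawn at 1 + k1 r^2 times it, then the intrinsics apply), "eye" and "rotation" of the camera in the world. Camera axes: x right, y down, z forward; pixel columns grow to the right and rows downward; lengths in mm; the calibration is good to about 2 mm. A picture is of the moment at which its call begins.
- r.close_job(): hands the job in; it is judged then, once.
The state is a dict: "clock": time; "joint_positions": joint angles; "joint_vel": joint speeds; "tau": joint torques, N m; "tcp_pos": TCP position; "orientation": TCP orientation; "ft_force": force on the tool from outside, world axes, zero at the start; "torque": the same for the moment, N m; "width": opening from 0.0 (shut) to 1.0 (fully open); "finger_force": force on a finger pad.
Only numpy, scipy, OpenCV 4.12 (cv2) and the standard library are available. Lean on these libraries where they do the work, as an engineer would, in place of code of your own. Each camera call takes 0.05 s, during which the arm holds its last target. There are 200 camera calls.

## Working session

There is one attempt and no reset: what is moved stays moved. The work goes in short steps, Python scripts to look and compute and a tool call to move; the robot and the scene stay as the last step left them, time stands still between calls to the robot, and variables do not carry over. Pictures are saved under pics/ and viewed, at most 12 in all, crops included, and the job is handed in when it is done.

Besides the shell and the picture viewer there is one more tool, called after "Call:" by a JSON object that holds its "op" and its "data", one argument or row to a line. send_rows: Moves the arm, as the interface text tells. Its arguments: {"type":"object","properties":{"series":{"type":"array","items":{"type":"array"}},"claw":{"type":"number"}},"required":["series"]}

```bash
mkdir -p pics; cat > h.py <<'E'
import numpy as np, cv2, pickle
from cell import r
from scipy.spatial.transform import Rotation as R
def cap(n,f):
    c=r.capture(n); pickle.dump(c,open(f'pics/{f}.pkl','wb')); cv2.imwrite(f'pics/{f}.png',c['color']); return c
def load(f): return pickle.load(open(f'pics/{f}.pkl','rb'))
def slopes(c,uv):
    K=np.array(c['K'],float); uv=np.atleast_2d(np.array(uv,float))
    d=np.c_[(uv[:,0]-K[0,2])/K[0,0],(uv[:,1]-K[1,2])/K[1,1]]; s=d.copy()
    for _ in range(20): s=d/(1+c['k1']*(s**2).sum(1,keepdims=True))
    return s
def onz(c,uv,z):
    s=slopes(c,uv); d=np.c_[s,np.ones(len(s))]@np.array(c['rotation']).T; e=np.array(c['eye'])
    return e+d*((z-e[2])/d[:,2:3])
def cloud(c,uv):
    uv=np.atleast_2d(uv); s=slopes(c,uv); Z=c['range_z'][uv[:,1].astype(int),uv[:,0].astype(int)][:,None]
    p=np.c_[s,np.ones(len(s))]*Z@np.array(c['rotation']).T+np.array(c['eye']); return p
def proj(c,P):
    p=(np.atleast_2d(P)-np.array(c['eye']))@np.array(c['rotation']); s=p[:,:2]/p[:,2:3]
    s=s*(1+c['k1']*(s**2).sum(1,keepdims=True)); K=np.array(c['K']); return np.c_[s[:,0]*K[0,0]+K[0,2],s[:,1]*K[1,1]+K[1,2]]
E
python3 - <<'E'
from h import *
o=r.observe(); print(o)
a=[]
for n in ['top','side','wrist']:
    c=cap(n,n+'0'); print(n,np.round(c['eye']),np.round(c['rotation'],2).tolist(),c['K'][0][0],c['k1'])
    a.append(c['color'])
cv2.imwrite('pics/m.png',cv2.resize(a[0],(800,600)))
E
```

```text
{'clock': 0.0, 'joint_positions': array([ 1.01918754,  0.57649043,  0.02482952,  1.43792668, -0.01500371,
        1.12901808, -0.05650531]), 'joint_vel': array([-2.16649288e-04, -4.53653042e-04,  1.31887487e-03,  6.55928736e-06,
        8.04037991e-04, -1.97548368e-03,  4.22620310e-04]), 'tau': array([-1.14925704e-03, -7.65758729e+01,  2.25021578e+00, -2.85975963e+01,
        1.53204461e-02,  1.25522082e-02,  2.21461710e-05]), 'tcp_pos': array([ 304.1802461 , -602.0520407 ,  230.46377104]), 'orientation': array([-3.05447835e+00, -7.27840312e-01,  7.16499410e-04]), 'ft_force': array([ 0.17851546,  0.30805345, -0.46075035]), 'torque': array([ 0.01126156, -0.00202375,  0.05330171]), 'finger_force': 0.0, 'width': 1.0025481323450536}
top [ 425.  -44. 1346.] [-2.18, 2.2, -0.06] 484.4529047138077 0.0036575539638068083
side [-83. 614. 721.] [-0.87, 2.38, -1.2] 375.6209208703003 -0.07785631551499515
wrist [ 370. -568.  372.] [2.46, -1.51, -0.23] 332.80383303512195 -0.008862310171930262
```

```bash
sed -i "s/def load(f): return .*/def load(f): return fix(pickle.load(open(f'pics\/{f}.pkl','rb')))\ndef fix(c):\n    if np.ndim(c['rotation'])==1: c['rotation']=R.from_rotvec(c['rotation']).as_matrix()\n    return c/; s/c=r.capture(n);/c=fix(r.capture(n));/" h.py; python3 -c "
from h import *
c=load('top0'); print(np.round(c['rotation'],2), load('side0')['rotation'].round(2))"
```

```text
[[-0.01 -1.    0.06]
 [-1.    0.01  0.  ]
 [-0.   -0.06 -1.  ]] [[-0.76 -0.37  0.54]
 [-0.65  0.46 -0.6 ]
 [-0.02 -0.81 -0.59]]
```

View pics/m.png

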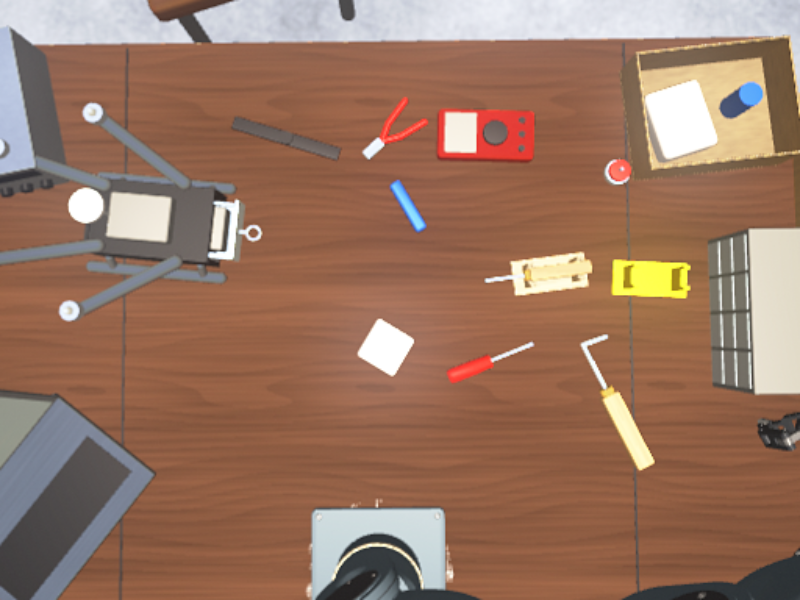

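View pics/side0.png

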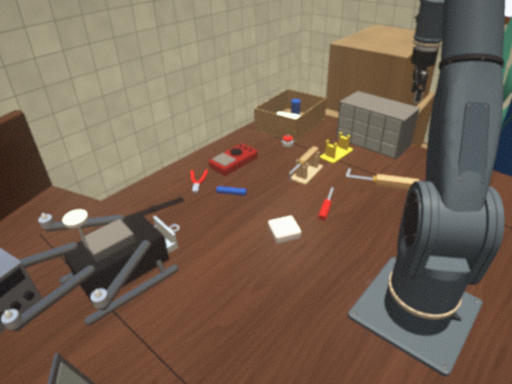

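The plywood rest holds the smaller hook tool at about (555,273) in the 800×600 top view. The decoys are a larger hook tool on the table at (625,400) and a yellow rest at (650,278). The drone is at (165,220), with its eye at (253,233). I'll measure these and enlarge a crop to confirm.

```bash
python3 - <<'E'
from h import *
c=load('top0'); 
g=np.array([[u,v] for u in range(512) for v in range(384)]); P=cloud(c,g)
H=np.full((384,512,3),np.nan); H[g[:,1],g[:,0]]=P
def box(u0,u1,v0,v1,z0,z1,sat=None):
    m=np.zeros((384,512),bool); m[v0:v1,u0:u1]=True
    m&=(H[...,2]>z0)&(H[...,2]<z1); return m
print('table z',np.nanmedian(H[200:220,200:220,2]))
hsv=cv2.cvtColor(c['color'],cv2.COLOR_BGR2HSV)
# handle
m=box(325,385,155,195,72,90); p=H[m]
print('handle n',m.sum(),'z',np.median(p[:,2]), cv2.minAreaRect(p[:,:2].astype(np.float32)), p[:,:2].mean(0))
# rest base + posts : light wood colour
m=box(305,385,155,195,4,95)&(hsv[...,2]>120); p=H[m]; print('rest', cv2.minAreaRect(p[:,:2].astype(np.float32)),np.percentile(p[:,2],[5,50,95]))
# hull top
m=box(60,145,110,175,100,125); p=H[m]; print('hull',m.sum(),cv2.minAreaRect(p[:,:2].astype(np.float32)),np.median(p[:,2]))
# eye
print('eye~',onz(c,[[162,149]],59), 'hook end',onz(c,[[311,179.5]],67))
a=cv2.resize(c['color'][105:185,50:180],None,fx=6,fy=6,interpolation=cv2.INTER_CUBIC)[:,:780]
b=cv2.resize(c['color'][150:190,295:445],None,fx=5.2,fy=5.2,interpolation=cv2.INTER_CUBIC)[:,:780]
im=np.vstack([a,b]); im=cv2.resize(im,None,fx=600/im.shape[0],fy=600/im.shape[0]); print(im.shape); cv2.imwrite('pics/crop1.png',im)
E
```

```text
table z 0.048401866154449635
handle n 361 z 78.4597706381137 ((516.61669921875, -295.6785888671875), (38.48250198364258, 140.52517700195312), 8.695752143859863) [ 517.26739554 -310.36903942]
rest ((519.766357421875, -290.2460632324219), (219.58038330078125, 108.51085662841797), 89.50700378417969) [ 4.48249704 11.61051365 81.43403382]
hull 2456 ((600.5208129882812, 359.6090087890625), (198.73585510253906, 165.25765991210938), 88.0094985961914) 113.74508430497872
eye~ [[588.44064374 205.97406748  59.        ]] hook end [[ 502.78968821 -189.95456825   67.        ]]
(600, 680, 3)
```

View pics/crop1.png

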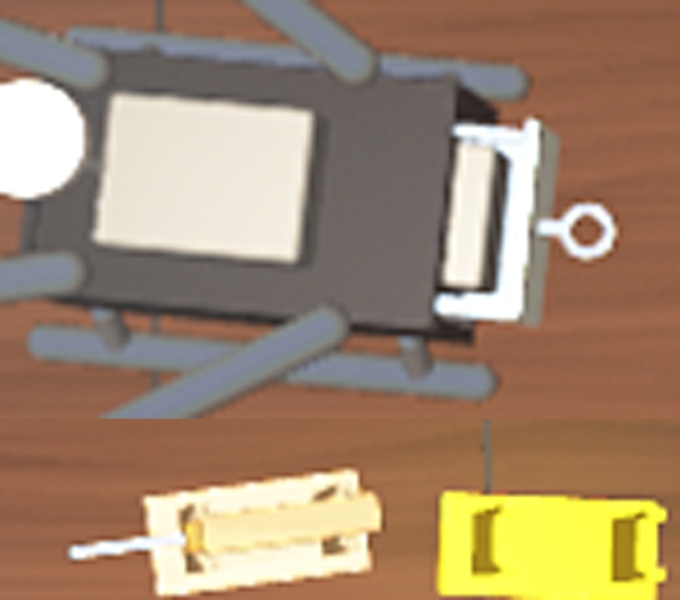

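The crop confirms the plywood rest holding the smaller tool, its handle running from crop pixel (188,537) to (380,511) and its hook tip at (75,552). The yellow rest is at right. The eye ring is at crop (585,230). The tray is a little way out.

```bash
cat >> h.py <<'E'
def plan(xyz,hdir=None):
    """shift/turn from present pose to TCP xyz with tool y perpendicular to hdir (world xy)"""
    o=r.observe(); M=R.from_rotvec(o['orientation']).as_matrix(); d=M.T@(np.array(xyz)-o['tcp_pos']); s=0
    if hdir is not None:
        h=M.T@np.r_[hdir,0]; s=np.arctan2(h[1],h[0]); s=(s+np.pi/2)%np.pi-np.pi/2
    return d.round(1), round(s,3), o['tcp_pos'].round(1), M.round(3).tolist(), o['joint_positions'].round(2)
E
python3 - <<'E'
from h import *
c=load('top0')
f=4.535; q=lambda u,v:[295+u/f,150+(v-418.6)/f]
A=onz(c,[q(188,537),q(380,511)],79); print('handle ends',A.round(1),'mid',A.mean(0)); d=A[0]-A[1]; print(np.hypot(*d[:2]), np.degrees(np.arctan2(d[1],d[0])))
B=onz(c,[q(145,496),q(355,470),q(372,570),q(160,597)],8); print('base',B.round(1),B.mean(0)); e=B[0]-B[1]+B[3]-B[2];print(np.degrees(np.arctan2(e[1],e[0])),np.hypot(*e[:2])/2)
print('tip',onz(c,[q(75,552)],67))
f2=6*.872; q2=lambda u,v:[50+u/f2,105+v/f2]
print('eye',onz(c,[q2(585,230)],59))
P=onz(c,[q2(537,122),q2(528,322)],87); print('plate',P.round(1)); e=P[0]-P[1]; print('normal deg',np.degrees(np.arctan2(e[1],e[0])))
h=onz(c,[q2(460,78),q2(432,328),q2(108,95),q2(315,110),q2(95,243),q2(298,262)],114); print('hull',h.round(1))
for a,b in [(0,1),(2,4),(3,5),(3,2),(5,4)]: 
    e=h[a]-h[b]; print(np.degrees(np.arctan2(e[1],e[0])))
m=A.mean(0); print(plan([m[0],m[1],230],d[:2]/np.hypot(*d[:2])))
E
```

```text
handle ends [[ 510.4 -255.4   79. ]
 [ 524.4 -366.4   79. ]] mid [ 517.41110055 -310.89616407   79.        ]
111.96636886697648 97.22157601092096
base [[ 540.5 -241.4    8. ]
 [ 555.3 -369.8    8. ]
 [ 494.  -378.8    8. ]
 [ 478.7 -249.5    8. ]] [ 517.12548533 -309.86995627    8.        ]
96.66719190961463 129.7389405969262
tip [[ 503.00059916 -191.37954586   67.        ]]
eye [[588.55198696 206.47724318  59.        ]]
plate [[639.6 225.2  87. ]
 [539.1 229.4  87. ]]
normal deg -2.372251960018991
hull [[657.1 257.3 114. ]
 [534.1 270.4 114. ]
 [650.2 430.  114. ]
 [641.9 328.4 114. ]
 [577.3 435.5 114. ]
 [567.1 336.1 114. ]]
-6.063135670921994
-4.259053346238027
-5.8772066680655195
-94.68299627457111
-95.86749209320958
(array([ 321.6, -163.9,    0.8]), np.float64(-1.229), array([ 304.2, -602.2,  230.7]), [[0.893, 0.451, -0.001], [0.451, -0.893, 0.001], [-0.0, -0.001, -1.0]], array([ 1.02,  0.58,  0.02,  1.44, -0.02,  1.13, -0.06]))
```

Call:
{"op": "send_rows", "data": {
  "series": [
    [[321.6, -163.9, 10], -0.6],
    [[321.6, -163.9, 10], -1.229],
    [[321.6, -163.9, 10], -1.229],
    [[321.6, -163.9, 10], -1.229],
    [[321.6, -163.9, 10], -1.229],
    [[321.6, -163.9, 10], -1.229],
    [[321.6, -163.9, 10], -1.229],
    [[321.6, -163.9, 10], -1.229]
  ],
  "claw": 85
}}

```text
clock: 0.82
tcp_pos: [501.8, -331.8, 222.0]
orientation: [-2.326, -2.111, 0.0]
ft_force: [0.7, -0.9, -0.8]
width: 0.996
finger_force: 0.0
```

```bash
python3 - <<'E'
from h import *
print(plan([517.2,-310.5,220],[np.cos(np.radians(97)),np.sin(np.radians(97))]), r.observe()['clock'])
E
```

```text
(array([22.7, 13.2,  2. ]), np.float64(-0.219), array([ 501.8, -331.8,  222. ]), [[0.097, 0.995, -0.0], [0.995, -0.097, -0.0], [-0.0, -0.0, -1.0]], array([ 0.68,  0.48, -0.27,  1.65,  0.15,  1.03,  0.27])) 0.8167
```

Call:
{"op": "send_rows", "data": {
  "series": [
    [[22.7, 13.2, 0], -0.12],
    [[22.7, 13.2, 0], -0.219],
    [[22.7, 13.2, 0], -0.219],
    [[22.7, 13.2, 0], -0.219]
  ]
}}

```text
clock: 1.15
tcp_pos: [516.1, -312.9, 221.8]
orientation: [-2.093, -2.342, 0.001]
ft_force: [0.2, -1.0, 0.2]
width: 0.998
finger_force: 0.0
```

```bash
python3 - <<'E'
from h import *
c=cap('wrist','w1'); print(np.round(c['eye']),c['rotation'][:,2].round(2))
hd=[np.cos(np.radians(97)),np.sin(np.radians(97))]
print(plan([517.2,-310.5,48],hd), r.observe()['clock'])
g=np.array([[u,v] for u in range(512) for v in range(384)]); P=cloud(c,g)
for z0,z1 in [(75,83),(4,12),(64,71)]:
    m=(P[:,2]>z0)&(P[:,2]<z1)&(np.hypot(P[:,0]-517,P[:,1]+300)<160)
    im=np.zeros((384,512),np.uint8); im[g[m,1],g[m,0]]=255
    n,l,s,ce=cv2.connectedComponentsWithStats(im); k=1+np.argmax(s[1:,4]); q=P[m][l[g[m,1],g[m,0]]==k]
    print(z0,len(q),cv2.minAreaRect(q[:,:2].astype(np.float32)),np.median(q[:,2]))
E
```

```text
[ 508. -239.  364.] [ 0.03 -0.29 -0.96]
(array([  2.9,   2. , 173.8]), np.float64(-0.012), array([ 515.7, -313.6,  221.8]), [[-0.11, 0.994, -0.001], [0.994, 0.11, -0.0], [-0.0, -0.001, -1.0]], array([ 0.68,  0.49, -0.33,  1.64,  0.18,  1.04,  0.41])) 1.2
75 2802 ((521.9746704101562, -307.0728759765625), (21.998815536499023, 112.39704132080078), 7.0430803298950195) 78.09248613084642
4 1689 ((503.965576171875, -308.239013671875), (26.07201385498047, 129.02159118652344), 5.302152633666992) 7.342891763260923
64 588 ((510.85491943359375, -217.71556091308594), (5.176762104034424, 66.81078338623047), 6.764237880706787) 68.80654083645013
```

View pics/w1.png

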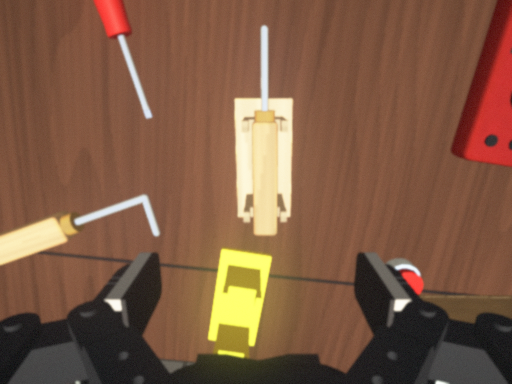

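The wrist view shows the handle centre line at column 264 (rows 120–235), the shaft up to row 28, the rest base around it, the yellow decoy below at (240,300), and the bigger tool at left. I'll use the wrist estimate for the grasp, about (520.4, -299), and go down.

Call:
{"op": "send_rows", "data": {
  "series": [
    [[14, 5.5, 35], -0.012],
    [[14, 5.5, 75], -0.012],
    [[14, 5.5, 110], -0.012],
    [[14, 5.5, 110], -0.012],
    [[14, 5.5, 110], -0.012]
  ]
}}

```text
clock: 1.62
tcp_pos: [518.8, -298.6, 111.2]
orientation: [-2.077, -2.353, 0.003]
ft_force: [0.5, -0.7, 0.7]
width: 0.999
finger_force: 0.0
```

```bash
python3 - <<'E'
from h import *
hd=[np.cos(np.radians(97)),np.sin(np.radians(97))]
print(plan([520.4,-299,47],hd), r.observe()['clock'])
c=cap('wrist','w2')
g=np.array([[u,v] for u in range(512) for v in range(384)]); P=cloud(c,g)
for z0,z1 in [(75,83),(4,12),(64,71)]:
    m=(P[:,2]>z0)&(P[:,2]<z1)&(np.hypot(P[:,0]-517,P[:,1]+300)<160)
    im=np.zeros((384,512),np.uint8); im[g[m,1],g[m,0]]=255
    n,l,s,ce=cv2.connectedComponentsWithStats(im); k=1+np.argmax(s[1:,4]); q=P[m][l[g[m,1],g[m,0]]==k]
    print(z0,len(q),cv2.minAreaRect(q[:,:2].astype(np.float32)),np.median(q[:,2]))
E
```

```text
(array([-0.7,  1.8, 64.2]), np.float64(0.002), array([ 518.8, -298.6,  111.2]), [[-0.124, 0.992, -0.004], [0.992, 0.124, 0.001], [0.002, -0.003, -1.0]], array([ 0.64,  0.6 , -0.3 ,  1.78,  0.24,  0.8 ,  0.34])) 1.6167
75 6132 ((521.9711303710938, -306.5294494628906), (21.98387908935547, 111.82617950439453), 7.080493450164795) 78.07745761719644
4 2811 ((504.7940368652344, -308.1536560058594), (25.83877182006836, 129.60305786132812), 6.817744255065918) 7.289078258912184
64 1659 ((510.7138366699219, -223.30612182617188), (20.426788330078125, 76.92717742919922), 8.312448501586914) 68.72779597585438
```

Call:
{"op": "send_rows", "data": {
  "series": [
    [[-0.5, 2, 30], 0],
    [[-0.5, 2, 55], 0],
    [[-0.5, 2, 64], 0],
    [[-0.5, 2, 64], 0],
    [[-0.5, 2, 64], 0]
  ]
}}

```text
clock: 2.08
tcp_pos: [523.3, -298.8, 49.8]
orientation: [2.075, 2.357, 0.0]
ft_force: [0.1, -0.0, 0.7]
width: 0.993
finger_force: 0.0
```

Call:
{"op": "send_rows", "data": {
  "series": [
    [[0, 0, 0], 0],
    [[0, 0, 0], 0],
    [[0, 0, 0], 0],
    [[0, 0, 0], 0],
    [[0, 0, 0], 0],
    [[0, 0, 0], 0],
    [[0, 0, 0], 0],
    [[0, 0, 0], 0]
  ],
  "claw": 10
}}

```text
clock: 2.75
tcp_pos: [522.7, -298.2, 48.6]
orientation: [2.075, 2.358, 0.0]
ft_force: [-1.7, -0.0, 5.1]
width: 0.246
finger_force: 59.0
```

Call:
{"op": "send_rows", "data": {
  "series": [
    [[0, 0, -5], 0],
    [[0, 0, -20], 0],
    [[0, 0, -45], 0],
    [[0, 0, -75], 0],
    [[0, 0, -100], 0],
    [[0, 0, -110], 0],
    [[0, 0, -110], 0],
    [[0, 0, -110], 0]
  ]
}}

```text
clock: 3.42
tcp_pos: [522.3, -298.1, 157.8]
orientation: [2.075, 2.359, -0.0]
ft_force: [-0.4, 0.2, -1.0]
width: 0.247
finger_force: 58.7
```

```bash
python3 - <<'E'
from h import *
c=cap('wrist','w3')
o=r.observe();print(o['tcp_pos'],o['ft_force'],o['torque'],o['finger_force'],o['clock'])
a=np.radians(84.8)
ey=np.array([588.5,206.4]); d=np.array([np.cos(a),np.sin(a)])
print(plan([*(ey-d*(112+0)),130],d))
print(plan([*(ey-d*(112+70)),170],d))
E
```

```text
[ 521.69777237 -297.84188034  156.84216297] [ 0.02042345  0.99041996 -1.35349593] [0.0463055  0.05196232 0.00401254] 58.71279716491699 3.4667
(array([382.2, 106.3,  27. ]), np.float64(0.219), array([ 521.7, -297.8,  156.8]), [[-0.128, 0.992, -0.002], [0.992, 0.128, 0.001], [0.001, -0.002, -1.0]], array([ 0.65,  0.55, -0.32,  1.73,  0.21,  0.9 ,  0.36]))
(array([313.9,  91.1, -13. ]), np.float64(0.219), array([ 521.7, -297.8,  156.8]), [[-0.128, 0.992, -0.002], [0.992, 0.128, 0.001], [0.001, -0.002, -1.0]], array([ 0.65,  0.55, -0.32,  1.73,  0.21,  0.9 ,  0.36]))
```

View pics/w3.png

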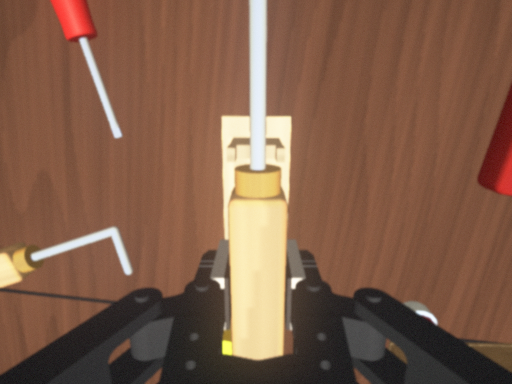

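The tool is held straight: the shaft runs down column 258 and the handle shows at rows 165–355. I'll check its level by depth along the shaft and handle.

```bash
cat >> h.py <<'E'
def inhand(c):
    """tool line in TCP frame from wrist view: fits shaft top & handle top, returns points (x,y,z) tool axes"""
    o=r.observe(); M=R.from_rotvec(o['orientation']).as_matrix()
    g=np.array([[u,v] for u in range(205,312) for v in range(0,360)]); P=(cloud(c,g)-o['tcp_pos'])@M
    ok=c['range_z'][g[:,1],g[:,0]]>0
    sh=ok&(P[:,2]<10)&(P[:,2]>-40)&(P[:,0]>75)&(abs(P[:,1])<12); s=P[sh]
    hd=ok&(P[:,2]<-20)&(P[:,2]>-45)&(P[:,0]<50)&(P[:,0]>14)&(abs(P[:,1])<9); h=P[hd]
    return s,h
E
python3 - <<'E'
from h import *
c=load('w3'); s,h=inhand(c)
for n,q in (('shaft',s),('handle',h)):
    print(n,len(q),q.min(0).round(1),q.max(0).round(1))
    for a in np.arange(10,125,10):
        m=(q[:,0]>=a)&(q[:,0]<a+10)
        if m.sum()>5: print(a,q[m].mean(0).round(1),np.percentile(q[m][:,1],[2,98]).round(1),'zmin',np.percentile(q[m][:,2],10).round(1))
# end of handle/ferrule along image centre column
o=r.observe(); M=R.from_rotvec(o['orientation']).as_matrix()
for v in range(150,205,3): print(v,((cloud(c,[[258,v]])-o['tcp_pos'])@M).round(1)[0],c['color'][v,258],c['color'][v,240])
E
```

```text
shaft 1621 [ 75.3  -2.2 -23.3] [104.2   3.8 -17.1]
70 [ 77.6   0.9 -20.8] [-1.8  3.8] zmin -21.9
80 [ 85.1   0.8 -20.8] [-2.2  3.8] zmin -22.0
90 [ 95.    0.8 -20.8] [-2.1  3.7] zmin -22.0
100 [101.9   0.8 -20.7] [-2.1  3.6] zmin -21.9
handle 4537 [ 14.   -9.  -32.6] [ 50.   9. -20.]
10 [ 17.    0.  -30.5] [-8.5  8.7] zmin -31.2
20 [ 25.1   0.  -30.5] [-8.6  8.7] zmin -31.2
30 [ 35.3   0.1 -29.2] [-8.6  8.8] zmin -31.0
40 [ 44.6   0.6 -25.2] [-7.5  8.5] zmin -27.7
150 [ 54.9   1.  -22.9] [249 241 236] [203 237 249]
153 [ 53.6   1.  -21.7] [249 241 236] [205 238 249]
156 [ 52.4   1.  -20.9] [249 241 236] [204 238 249]
159 [ 51.3   1.  -21.3] [250 242 237] [206 240 250]
162 [ 50.3   1.  -21.7] [249 241 236] [208 242 251]
165 [ 49.1   1.  -21.4] [249 241 236] [142 185 214]
168 [ 47.9   1.  -21. ] [245 236 231] [ 69 108 141]
171 [ 47.3   1.  -23.5] [ 95 125 151] [ 85 147 184]
174 [ 47.1   1.  -27.6] [115 193 228] [109 201 235]
177 [ 46.3   1.  -28.7] [124 209 237] [108 198 235]
180 [ 44.9   1.  -27.4] [125 209 237] [109 201 235]
183 [ 44.1   1.  -28.6] [124 208 237] [107 198 236]
186 [ 42.7   1.  -27.7] [121 205 236] [107 198 235]
189 [ 41.9   1.  -28.6] [126 210 239] [104 198 235]
192 [ 40.1   1.  -26.5] [122 206 237] [108 199 236]
195 [ 39.6   1.  -28.4] [120 207 237] [ 96 171 216]
198 [ 38.1   1.  -27.4] [107 169 209] [ 99 150 190]
201 [ 37.8   1.  -30. ] [150 226 247] [151 225 247]
204 [ 36.8   1.  -30.4] [170 236 252] [171 237 252]
```

Call:
{"op": "send_rows", "data": {
  "series": [
    [[25, 5, -15], 0],
    [[60, 10, -15], 0.03],
    [[392, 68, -15], 0.1],
    [[392, 68, -15], 0.219],
    [[392, 68, -15], 0.219],
    [[392, 68, -15], 0.219],
    [[392, 68, -15], 0.219],
    [[392, 68, -15], 0.219]
  ]
}}

```text
clock: 4.13
tcp_pos: [534.7, 14.3, 171.3]
orientation: [-2.319, -2.117, 0.004]
ft_force: [0.9, -0.1, -1.5]
width: 0.252
finger_force: 58.7
```

```bash
python3 - <<'E'
from h import *
a=np.radians(84.8)
print(plan([539,99.8,172],[np.cos(a),np.sin(a)]),r.observe()['clock'])
E
```

```text
(array([85.5, -3.5, -0.7]), np.float64(-0.0), array([534.7,  14.3, 171.3]), [[0.091, 0.996, -0.003], [0.996, -0.091, -0.0], [-0.001, -0.003, -1.0]], array([ 0.09,  0.45, -0.3 ,  1.88,  0.17,  0.85, -0.38])) 4.1333
```

Call:
{"op": "send_rows", "data": {
  "series": [
    [[35, -2, 0], 0],
    [[65, -3.5, 0], 0],
    [[85.5, -3.5, 0], 0],
    [[85.5, -3.5, 0], 0],
    [[85.5, -3.5, 0], 0]
  ]
}}

```text
clock: 4.55
tcp_pos: [539.3, 99.2, 171.3]
orientation: [-2.316, -2.12, 0.004]
ft_force: [0.0, -0.8, -2.2]
width: 0.249
finger_force: 58.7
```

```bash
python3 - <<'E'
from h import *
c=cap('wrist','w4'); t=cap('top','t4'); s=cap('side','s4')
o=r.observe(); print(o['tcp_pos'],o['clock'],proj(c,[588.5,206.4,59]))
b=cv2.resize(s['color'][170:300,50:210],None,fx=3,fy=3); 
im=np.zeros((600,800,3),np.uint8); w=c['color'][:300,:]; im[:300,:512]=w; 
im[300:600,:480]=b[:300]; tt=cv2.resize(t['color'][115:190,115:210],None,fx=3,fy=3); im[300:300+tt.shape[0],500:500+tt.shape[1]]=tt
cv2.imwrite('pics/v4.png',im)
E
```

```text
[539.82565477  96.40547832 172.07566234] 4.7 [[314.4922759   40.12384573]]
```

View pics/v4.png

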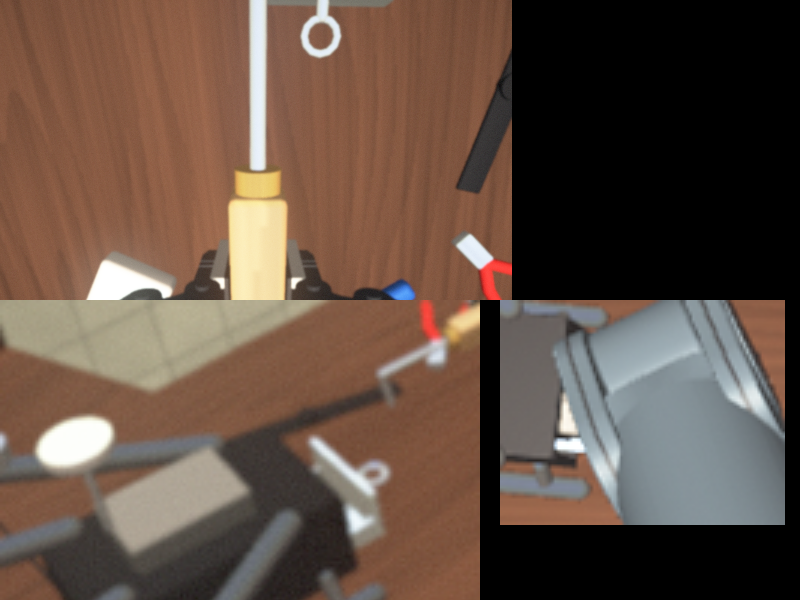

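The wrist part shows the ring at (321,36), with its stem going up to the plate edge at row 5 (level, so the yaw is good) and the shaft at column 258. The side part shows the hook hanging well above and outboard of the ring.

```bash
cat >> h.py <<'E'
def ring(c,uv,w=24):
    u,v=map(int,uv); v0=max(v-w,0); a=c['color'][v0:v+w,u-w:u+w].astype(int); m=(a.min(2)>150).astype(np.uint8)
    n,l,s,ce=cv2.connectedComponentsWithStats(1-m)
    # hole: background component not touching border
    best=None
    for k in range(1,n):
        x,y,ww,hh,ar=s[k]
        if x>0 and y>0 and x+ww<m.shape[1] and y+hh<m.shape[0] and ar>30: 
            if best is None or ar>s[best,4]: best=k
    return None if best is None else (ce[best]+[u-w,v0], s[best].tolist())
E
python3 - <<'E'
from h import *
import time
for i in range(3):
    o=r.observe(); c=cap('wrist','w5'); M=R.from_rotvec(o['orientation']).as_matrix()
    print(o['tcp_pos'].round(1),(M.T@(c['eye']-o['tcp_pos'])).round(1),c['eye'].round(1),(M.T@c['rotation']).round(3).tolist() if i==0 else '')
    q=ring(c,(321,36)); print(q)
    E=onz(c,[q[0]],59)[0]; print('eye',E.round(1),'in tool',(M.T@(E-o['tcp_pos'])).round(1))
# plate edge yaw
m=cv2.Canny(c['color'][:14,268:390],60,150); ys,xs=np.nonzero(m); print(sorted(zip(xs+268,ys))[::6])
z=cloud(c,[[int(q[0][0])+14,int(q[0][1])]]); print('ring wire',z)
E
```

```text
[539.8  96.4 172.1] [  74.3    0.2 -141.8] [547.2 170.5 313.8] [[0.001, -0.957, -0.289], [1.0, 0.001, -0.001], [0.001, -0.289, 0.957]]
(array([318.33395176,  30.93135436]), [9, 6, 26, 27, 539])
eye [592.7 209.   59. ] in tool [117.2  42.4 112.9]
[540.   96.3 172.3] [  74.3    0.2 -141.9] [547.3 170.4 314.1] 
(array([317.88971963,  30.97383178]), [9, 6, 25, 27, 535])
eye [592.7 209.   59. ] in tool [117.2  42.2 113.1]
[540.1  96.5 172.6] [  74.3    0.3 -141.9] [547.4 170.5 314.4] 
(array([317.56238361,  31.24953445]), [8, 6, 26, 28, 537])
eye [592.7 209.   59. ] in tool [117.1  42.1 113.4]
[(np.int64(305), np.int64(13)), (np.int64(310), np.int64(12)), (np.int64(313), np.int64(6)), (np.int64(314), np.int64(0)), (np.int64(325), np.int64(1)), (np.int64(325), np.int64(7)), (np.int64(328), np.int64(12)), (np.int64(331), np.int64(2)), (np.int64(337), np.int64(2)), (np.int64(343), np.int64(2)), (np.int64(349), np.int64(2)), (np.int64(355), np.int64(2)), (np.int64(361), np.int64(2)), (np.int64(367), np.int64(2)), (np.int64(373), np.int64(2)), (np.int64(379), np.int64(2)), (np.int64(383), np.int64(1))]
ring wire [[601.94416001 208.25670471  59.65718742]]
```

Call:
{"op": "send_rows", "data": {
  "series": [
    [[5, 25, 0], 0],
    [[10, 41.2, 0], 0],
    [[10, 41.2, 25], 0],
    [[10, 41.2, 50], 0],
    [[10, 41.2, 70], 0],
    [[10, 41.2, 80], 0],
    [[10, 41.2, 80], 0],
    [[10, 41.2, 80], 0]
  ]
}}

```text
clock: 5.52
tcp_pos: [582.3, 103.8, 93.3]
orientation: [-2.321, -2.117, 0.001]
ft_force: [0.7, 0.5, -0.2]
width: 0.247
finger_force: 59.0
```

Call:
{"op": "send_rows", "data": {
  "series": [
    [[0, 0, 0], 0],
    [[0, 0, 0], 0],
    [[0, 0, 0], 0],
    [[0, 0, 0], 0]
  ]
}}

```text
clock: 5.85
tcp_pos: [582.6, 104.3, 94.0]
orientation: [2.32, 2.118, 0.002]
ft_force: [0.1, 0.3, -0.7]
width: 0.247
finger_force: 59.0
```

```bash
python3 - <<'E'
from h import *
o=r.observe(); M=R.from_rotvec(o['orientation']).as_matrix(); print(o['tcp_pos'],o['clock'],o['ft_force'])
E=np.array([592.7,209.0,59]); print('eye in tool',(M.T@(E-o['tcp_pos'])).round(1),'want 107 0.9')
c=cap('wrist','w6'); s=cap('side','s6')
# side check: project tip & eye
tip=o['tcp_pos']+M@[107,.9,13]; print('tip',tip, proj(s,tip),proj(s,E))
p=proj(s,E)[0].astype(int); a=cv2.resize(s['color'][p[1]-35:p[1]+25,p[0]-40:p[0]+40],None,fx=6,fy=6,interpolation=cv2.INTER_CUBIC)
print(p); cv2.imwrite('pics/v6.png',np.hstack([a,cv2.resize(c['color'][:180,180:300],(240,360))]))
E
```

```text
[582.63466517 104.25591031  93.95454548] 5.85 [ 0.10886072  0.2536876  -0.73323119]
eye in tool [105.2   0.5  35. ] want 107 0.9
tip [593.2754105 210.7346577  80.9984313] [[171.72807263 221.78432835]] [[173.71275048 227.80022372]]
[173 227]
```

View pics/v6.png

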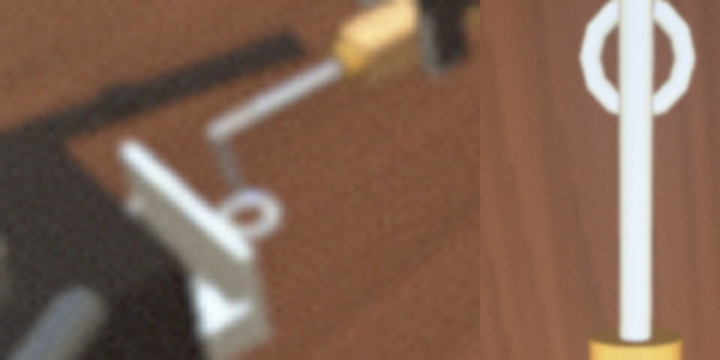

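Wrist part: the ring (583–692) is centred on the shaft (637). Side part: the tip at (238,188) is just above the ring hole at (252,215). I'll shift 2 mm back and lower gently.

Call:
{"op": "send_rows", "data": {
  "series": [
    [[-1, 0.3, 4], 0],
    [[-2, 0.3, 8], 0],
    [[-2, 0.3, 11], 0],
    [[-2, 0.3, 14], 0],
    [[-2, 0.3, 16], 0],
    [[-2, 0.3, 18], 0],
    [[-2, 0.3, 20], 0],
    [[-2, 0.3, 20], 0]
  ]
}}

```text
clock: 6.62
tcp_pos: [582.2, 102.1, 72.6]
orientation: [-2.32, -2.118, 0.001]
ft_force: [-0.3, 0.8, -1.7]
width: 0.247
finger_force: 59.0
```

Call:
{"op": "send_rows", "data": {
  "series": [
    [[0, 0, 4], 0],
    [[0, 0, 8], 0],
    [[0, 0, 11], 0],
    [[0, 0, 13], 0],
    [[0, 0, 14], 0],
    [[0, 0, 14], 0]
  ]
}}

```text
clock: 7.12
tcp_pos: [582.2, 102.1, 58.7]
orientation: [-2.32, -2.118, 0.001]
ft_force: [-0.3, 0.7, -1.3]
width: 0.246
finger_force: 59.0
```

```bash
python3 - <<'E'
from h import *
o=r.observe(); M=R.from_rotvec(o['orientation']).as_matrix(); print(o['tcp_pos'],o['clock'],o['ft_force'])
E=np.array([592.7,209.0,59]); print('eye in tool',(M.T@(E-o['tcp_pos'])).round(1),M[:,0])
c=cap('wrist','w7'); s=cap('side','s7')
p=[173,227]; a=cv2.resize(s['color'][p[1]-35:p[1]+25,p[0]-40:p[0]+40],None,fx=6,fy=6,interpolation=cv2.INTER_CUBIC)
cv2.imwrite('pics/v7.png',np.hstack([a,cv2.resize(c['color'][:180,180:300],(240,360))]))
E
```

```text
[582.15146893 102.11413526  58.72551307] 7.1167 [-0.27313558  0.73640111 -1.34102247]
eye in tool [107.4   0.8  -0.3] [ 9.08617400e-02  9.95863509e-01 -1.25840734e-04]
```

View pics/v7.png

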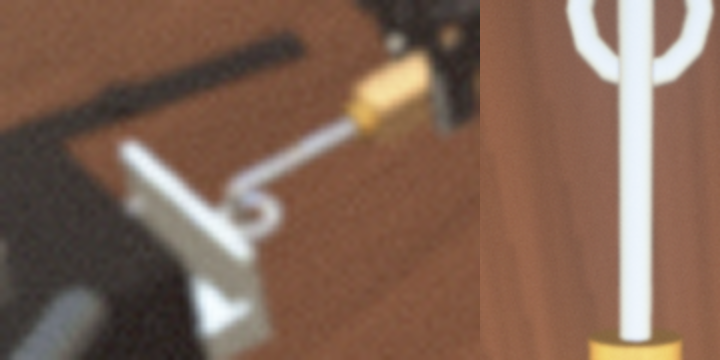

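The leg is inside the ring (side part at (240,205)), so the tool is hooked. I'll pull slowly along tool -x.

Call:
{"op": "send_rows", "data": {
  "series": [
    [[-1.5, 0, 0], 0],
    [[-3, 0, 0], 0],
    [[-4.5, 0, 0], 0],
    [[-6, 0, 0], 0],
    [[-7.5, 0, 0], 0],
    [[-9, 0, 0], 0],
    [[-10.5, 0, 0], 0],
    [[-12, 0, 0], 0]
  ]
}}

```text
clock: 7.88
tcp_pos: [581.4, 91.0, 59.2]
orientation: [-2.319, -2.119, -0.002]
ft_force: [0.9, 4.2, -2.0]
width: 0.244
finger_force: 58.9
```

Call:
{"op": "send_rows", "data": {
  "series": [
    [[-1.5, 0, 0], 0],
    [[-3, 0, 0], 0],
    [[-4.5, 0, 0], 0],
    [[-6, 0, 0], 0],
    [[-7.5, 0, 0], 0],
    [[-9, 0, 0], 0],
    [[-10.5, 0, 0], 0],
    [[-12, 0, 0], 0]
  ]
}}

```text
clock: 8.55
tcp_pos: [580.1, 78.1, 59.1]
orientation: [-2.32, -2.118, 0.0]
ft_force: [-0.6, 3.4, -1.4]
width: 0.248
finger_force: 58.9
```

```bash
python3 - <<'E'
from h import *
o=r.observe(); M=R.from_rotvec(o['orientation']).as_matrix(); print(o['tcp_pos'],o['clock'],(M.T@o['ft_force']).round(2),o['torque'])
E=np.array([592.7,209.0,59]); print('eye0 in tool',(M.T@(E-o['tcp_pos'])).round(1))
c=cap('wrist','w8'); print(ring(c,(258,20)))
s,h=inhand(c)
print('shaft',s.mean(0),'handle',h[h[:,0]<30].mean(0))
m=c['color'].min(2)>150; print([ (v,np.nonzero(m[v,200:320])[0][[0,-1]]+200) for v in range(0,50,6) if m[v,200:320].any()])
E
```

```text
[580.08403012  78.11833911  59.07856591] 8.55 [ 3.34 -0.88  1.43] [0.83610855 0.01092039 0.06362815]
eye0 in tool [1.315e+02 7.000e-01 1.000e-01]
None
shaft [ 94.29929252   0.26355817 -15.34604778] handle [ 2.20913623e+01  3.93367199e-03 -2.96403710e+01]
[(0, array([227, 290])), (6, array([232, 286])), (12, array([237, 280])), (18, array([248, 270])), (24, array([249, 265])), (30, array([249, 265])), (36, array([249, 265])), (42, array([249, 265])), (48, array([249, 265]))]
```

Call:
{"op": "send_rows", "data": {
  "series": [
    [[-1.5, 0, 0], 0],
    [[-3, 0, 0], 0],
    [[-4.5, 0, 0], 0],
    [[-6, 0, 0], 0],
    [[-7.5, 0, 0], 0],
    [[-9, 0, 0], 0],
    [[-10.5, 0, 0], 0],
    [[-12, 0, 0], 0]
  ]
}}

```text
clock: 9.27
tcp_pos: [579.0, 66.1, 59.1]
orientation: [-2.32, -2.118, 0.0]
ft_force: [-1.2, 4.4, -1.3]
width: 0.246
finger_force: 58.9
```

```bash
python3 - <<'E'
from h import *
o=r.observe(); M=R.from_rotvec(o['orientation']).as_matrix(); print(o['tcp_pos'],o['clock'],(M.T@o['ft_force']).round(2),o['torque'])
c=cap('wrist','w9'); P=(cloud(c,[[257,v] for v in range(20,360,12)])-o['tcp_pos'])@M; print(P[:,[0,2]].round(1).tolist())
c0=load('w3'); 
E
```

```text
[578.96338073  66.14184059  59.06690537] 9.2667 [ 4.29 -1.57  1.26] [0.76955683 0.10571359 0.03478412]
[[98.0, -20.2], [94.4, -20.5], [90.6, -21.0], [87.0, -19.8], [83.0, -21.8], [79.3, -19.7], [75.3, -21.1], [71.2, -21.1], [67.1, -20.0], [62.8, -19.5], [58.7, -20.9], [54.1, -19.9], [49.9, -21.3], [46.9, -27.4], [42.2, -26.5], [37.9, -27.3], [34.1, -29.4], [29.3, -29.0], [25.0, -29.9], [19.7, -28.9], [14.7, -28.8], [10.0, -29.5], [5.2, -30.2], [-0.1, -30.1], [-5.6, -29.9], [-11.0, -30.1], [-17.4, -29.3], [-22.8, -29.8], [-29.2, -29.4]]
```

Call:
{"op": "send_rows", "data": {
  "series": [
    [[-1.2, 0, 0], 0],
    [[-2.4, 0, 0], 0],
    [[-3.6, 0, 0], 0],
    [[-4.8, 0, 0], 0],
    [[-6, 0, 0], 0],
    [[-7.2, 0, 0], 0],
    [[-8.4, 0, 0], 0],
    [[-9.6, 0, 0], 0]
  ]
}}

```text
clock: 9.98
tcp_pos: [578.1, 56.6, 59.0]
orientation: [-2.32, -2.118, 0.0]
ft_force: [-0.2, 3.1, -0.9]
width: 0.25
finger_force: 58.9
```

Call:
{"op": "send_rows", "data": {
  "series": [
    [[-1.2, 0, 0], 0],
    [[-2.4, 0, 0], 0],
    [[-3.6, 0, 0], 0],
    [[-4.8, 0, 0], 0],
    [[-5.8, 0, 0], 0],
    [[-6.8, 0, 0], 0],
    [[-7.8, 0, 0], 0],
    [[-8.6, 0, 0], 0]
  ]
}}

```text
clock: 10.65
tcp_pos: [577.4, 48.0, 59.1]
orientation: [2.32, 2.118, -0.0]
ft_force: [-1.0, 2.9, -0.9]
width: 0.247
finger_force: 58.9
```

Call:
{"op": "send_rows", "data": {
  "series": [
    [[-0.5, 0, 0], 0],
    [[-1, 0, 0], 0],
    [[-1.5, 0, 0], 0]
  ]
}}

```text
clock: 10.9
tcp_pos: [577.2, 46.6, 59.0]
orientation: [-2.32, -2.118, 0.0]
ft_force: [-0.1, 2.9, -1.2]
width: 0.25
finger_force: 58.9
```

```bash
python3 - <<'E'
from h import *
o=r.observe(); M=R.from_rotvec(o['orientation']).as_matrix(); print(o['tcp_pos'],o['clock'],(M.T@o['ft_force']).round(2),M[:,0].round(4))
s=cap('side','s10'); t=cap('top','t10'); a=cv2.resize(t['color'][105:185,50:180],None,fx=6,fy=6,interpolation=cv2.INTER_CUBIC)
cv2.imwrite('pics/v10.png',a)
E
```

```text
[577.23499287  46.57144431  59.0428356 ] 10.9 [ 2.83 -0.33  1.17] [ 9.090e-02  9.959e-01 -1.000e-04]
```

View pics/v10.png

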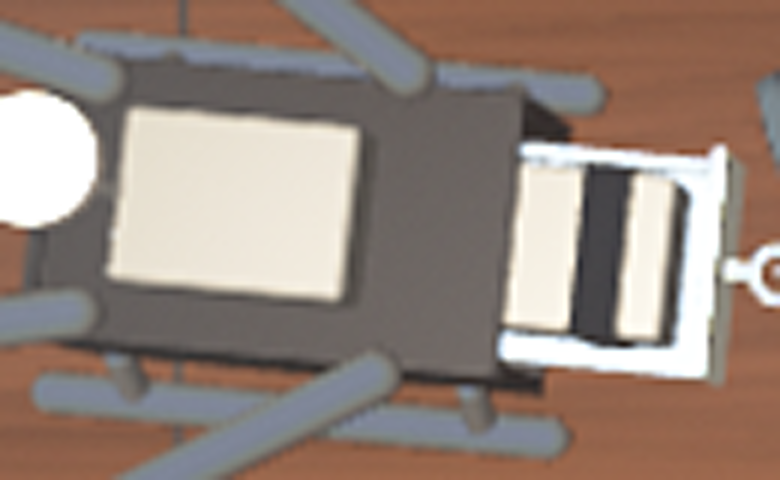

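The tray is well out: ring at crop (779,270), plate top edge (725,150)–(712,378), hull front edge (527,85)–(497,362).

```bash
python3 - <<'E'
from h import *
c=load('t10'); q=lambda u,v:[50+u/6,105+v/6]
h=onz(c,[q(527,85),q(497,362)],114); p=onz(c,[q(731,150),q(716,380)],87); e=onz(c,[q(779,270)],59)[0]
print(h.round(1),p.round(1),e.round(1),np.hypot(*(h[0]-h[1])[:2]))
d=np.array([.0909,.9959]); f=lambda x:(h.mean(0)[:2]-x[:2])@d
print('tray x: from eye',-100-f(e)+130,'from plate',-100-f(p.mean(0))+106)
E
```

```text
[[659.  257.5 114. ]
 [540.2 269.7 114. ]] [[634.7 174.9  87. ]
 [534.  181.3  87. ]] [585.3 158.3  59. ] 119.49214378047802
tray x: from eye -76.1953772036976 from plate -80.58773175571366
```

```bash
cat >> h.py <<'E'
def forces(n=4):
    F=[]
    for _ in range(n):
        r.capture('side'); o=r.observe(); M=R.from_rotvec(o['orientation']).as_matrix(); F.append(M.T@o['ft_force'])
    F=np.array(F); print(o['clock'],o['tcp_pos'].round(2),F.mean(0).round(2),F[:,0].round(1))
E
python3 -c "
from h import *
forces()"
```

```text
11.2 [577.3   46.46  59.08] [ 2.15 -0.82  0.83] [1.8 2.4 2.5 2. ]
```

Call:
{"op": "send_rows", "data": {
  "series": [
    [[0.3, 0, 0], 0]
  ]
}}

```text
clock: 11.28
tcp_pos: [577.4, 46.6, 59.1]
orientation: [2.32, 2.117, -0.0]
ft_force: [-0.3, 0.3, -1.1]
width: 0.25
finger_force: 58.9
```

```bash
python3 -c "
from h import *
forces()"
```

```text
11.4833 [577.4   46.63  59.09] [ 0.64 -0.3   1.31] [0.2 0.3 0.9 1.1]
```

Call:
{"op": "send_rows", "data": {
  "series": [
    [[0.5, 0, 0], 0]
  ]
}}

```text
clock: 11.57
tcp_pos: [577.4, 47.0, 59.1]
orientation: [2.32, 2.117, -0.0]
ft_force: [-0.5, 0.2, -0.5]
width: 0.249
finger_force: 58.9
```

```bash
python3 -c "
from h import *
forces()"
```

```text
11.7667 [577.39  47.34  59.08] [ 0.23 -0.32  1.05] [ 0.7 -0.6 -0.   0.8]
```

The force drops out within about 0.3 mm of back-off, so the pull is stiff at roughly 6–9 N/mm. From here I'll step about 1.2 mm per call and watch the y force.

Call:
{"op": "send_rows", "data": {
  "series": [
    [[-0.6, 0, 0], 0],
    [[-1.1, 0, 0], 0],
    [[-1.5, 0, 0], 0],
    [[-1.9, 0, 0], 0],
    [[-2.3, 0, 0], 0]
  ]
}}

```text
clock: 12.18
tcp_pos: [577.2, 45.7, 59.1]
orientation: [-2.32, -2.118, -0.001]
ft_force: [0.3, 2.5, -1.2]
width: 0.248
finger_force: 58.9
```

Call:
{"op": "send_rows", "data": {
  "series": [
    [[-0.4, 0, 0], 0],
    [[-0.8, 0, 0], 0],
    [[-1.2, 0, 0], 0]
  ]
}}

```text
clock: 12.43
tcp_pos: [577.1, 44.1, 59.1]
orientation: [-2.32, -2.118, -0.0]
ft_force: [-0.4, 2.6, -1.0]
width: 0.244
finger_force: 58.9
```

Call:
{"op": "send_rows", "data": {
  "series": [
    [[-0.5, 0, 0], 0],
    [[-1, 0, 0], 0],
    [[-1.4, 0, 0], 0]
  ]
}}

```text
clock: 12.68
tcp_pos: [576.9, 42.5, 59.1]
orientation: [-2.32, -2.118, -0.0]
ft_force: [0.3, 2.9, -2.1]
width: 0.248
finger_force: 58.9
```

Call:
{"op": "send_rows", "data": {
  "series": [
    [[-0.5, 0, 0], 0],
    [[-1, 0, 0], 0],
    [[-1.4, 0, 0], 0]
  ]
}}

```text
clock: 12.93
tcp_pos: [576.7, 41.1, 59.1]
orientation: [-2.32, -2.118, 0.0]
ft_force: [0.5, 2.6, -1.4]
width: 0.25
finger_force: 58.9
```

Call:
{"op": "send_rows", "data": {
  "series": [
    [[-0.5, 0, 0], 0],
    [[-1, 0, 0], 0],
    [[-1.4, 0, 0], 0]
  ]
}}

```text
clock: 13.18
tcp_pos: [576.6, 39.7, 59.0]
orientation: [-2.32, -2.118, 0.0]
ft_force: [0.2, 2.7, -1.6]
width: 0.248
finger_force: 58.9
```

Call:
{"op": "send_rows", "data": {
  "series": [
    [[-0.5, 0, 0], 0],
    [[-1, 0, 0], 0],
    [[-1.4, 0, 0], 0]
  ]
}}

```text
clock: 13.43
tcp_pos: [576.5, 38.3, 59.1]
orientation: [-2.32, -2.118, 0.0]
ft_force: [0.4, 3.2, -2.3]
width: 0.248
finger_force: 58.9
```

Call:
{"op": "send_rows", "data": {
  "series": [
    [[-0.5, 0, 0], 0],
    [[-1, 0, 0], 0],
    [[-1.4, 0, 0], 0]
  ]
}}

```text
clock: 13.68
tcp_pos: [576.3, 36.9, 59.0]
orientation: [-2.32, -2.118, 0.0]
ft_force: [0.2, 3.2, -0.7]
width: 0.251
finger_force: 58.9
```

Call:
{"op": "send_rows", "data": {
  "series": [
    [[-0.5, 0, 0], 0],
    [[-1, 0, 0], 0],
    [[-1.4, 0, 0], 0]
  ]
}}

```text
clock: 13.93
tcp_pos: [576.2, 35.6, 59.1]
orientation: [-2.32, -2.118, 0.0]
ft_force: [0.2, 2.9, -0.6]
width: 0.247
finger_force: 58.9
```

Call:
{"op": "send_rows", "data": {
  "series": [
    [[-0.5, 0, 0], 0],
    [[-1, 0, 0], 0],
    [[-1.4, 0, 0], 0]
  ]
}}

```text
clock: 14.18
tcp_pos: [576.1, 34.1, 59.1]
orientation: [-2.32, -2.118, 0.0]
ft_force: [-0.3, 3.2, -0.5]
width: 0.248
finger_force: 58.9
```

Call:
{"op": "send_rows", "data": {
  "series": [
    [[-0.5, 0, 0], 0],
    [[-1, 0, 0], 0],
    [[-1.5, 0, 0], 0]
  ]
}}

```text
clock: 14.43
tcp_pos: [576.0, 32.7, 59.1]
orientation: [-2.32, -2.118, 0.0]
ft_force: [0.3, 2.3, -1.1]
width: 0.249
finger_force: 58.9
```

Call:
{"op": "send_rows", "data": {
  "series": [
    [[-0.5, 0, 0], 0],
    [[-1, 0, 0], 0],
    [[-1.5, 0, 0], 0]
  ]
}}

```text
clock: 14.68
tcp_pos: [575.8, 31.2, 59.0]
orientation: [-2.32, -2.118, 0.0]
ft_force: [1.6, 3.2, -1.2]
width: 0.251
finger_force: 58.9
```

Call:
{"op": "send_rows", "data": {
  "series": [
    [[-0.5, 0, 0], 0],
    [[-1, 0, 0], 0],
    [[-1.5, 0, 0], 0]
  ]
}}

```text
clock: 14.93
tcp_pos: [575.7, 29.7, 59.1]
orientation: [-2.32, -2.118, 0.0]
ft_force: [-0.9, 3.0, -1.7]
width: 0.25
finger_force: 58.9
```

Call:
{"op": "send_rows", "data": {
  "series": [
    [[-0.5, 0, 0], 0],
    [[-1, 0, 0], 0],
    [[-1.5, 0, 0], 0]
  ]
}}

```text
clock: 15.18
tcp_pos: [575.5, 28.2, 59.1]
orientation: [-2.32, -2.118, 0.0]
ft_force: [0.2, 3.4, -1.8]
width: 0.249
finger_force: 58.9
```

Call:
{"op": "send_rows", "data": {
  "series": [
    [[-0.5, 0, 0], 0],
    [[-1, 0, 0], 0],
    [[-1.5, 0, 0], 0]
  ]
}}

```text
clock: 15.43
tcp_pos: [575.4, 26.7, 59.1]
orientation: [-2.32, -2.118, 0.0]
ft_force: [-0.8, 3.3, -1.4]
width: 0.245
finger_force: 58.9
```

Call:
{"op": "send_rows", "data": {
  "series": [
    [[-0.5, 0, 0], 0],
    [[-1, 0, 0], 0],
    [[-1.5, 0, 0], 0]
  ]
}}

```text
clock: 15.68
tcp_pos: [575.4, 26.0, 59.1]
orientation: [-2.319, -2.118, -0.001]
ft_force: [-0.1, 6.5, -2.8]
width: 0.247
finger_force: 58.8
```

The tray has come up against its stop: it moved only 0.7 mm and the force is rising. I'll read the force.

```bash
python3 -c "
from h import *
forces(3)"
```

```text
15.8333 [575.42  26.07  59.1 ] [ 5.97 -0.88  2.14] [5.5 6.1 6.3]
```

Call:
{"op": "send_rows", "data": {
  "series": [
    [[-0.3, 0, 0], 0],
    [[-0.6, 0, 0], 0],
    [[-0.6, 0, 0], 0]
  ]
}}

```text
clock: 16.08
tcp_pos: [575.4, 26.0, 59.1]
orientation: [-2.318, -2.119, -0.002]
ft_force: [0.6, 6.6, -2.6]
width: 0.247
finger_force: 58.8
```

```bash
python3 -c "
from h import *
forces(3)"
```

```text
16.2333 [575.46  26.02  59.07] [ 6.99 -0.8   2.96] [7.1 6.6 7.2]
```

Call:
{"op": "send_rows", "data": {
  "series": [
    [[-0.4, 0, 0], 0],
    [[-0.8, 0, 0], 0],
    [[-1.2, 0, 0], 0],
    [[-1.2, 0, 0], 0]
  ]
}}

```text
clock: 16.57
tcp_pos: [575.5, 25.9, 59.1]
orientation: [-2.317, -2.119, -0.004]
ft_force: [-0.3, 9.6, -3.7]
width: 0.25
finger_force: 58.7
```

```bash
python3 -c "
from h import *
forces(3)"
```

```text
16.7167 [575.49  25.88  59.07] [ 9.84 -0.57  3.  ] [ 9.3  9.9 10.4]
```

Call:
{"op": "send_rows", "data": {
  "series": [
    [[-0.3, 0, 0], 0],
    [[-0.3, 0, 0], 0],
    [[-0.3, 0, 0], 0],
    [[-0.3, 0, 0], 0],
    [[-0.3, 0, 0], 0],
    [[-0.3, 0, 0], 0],
    [[-0.3, 0, 0], 0],
    [[-0.3, 0, 0], 0]
  ]
}}

```text
clock: 17.38
tcp_pos: [575.5, 25.9, 59.1]
orientation: [-2.317, -2.12, -0.004]
ft_force: [0.5, 10.0, -4.3]
width: 0.25
finger_force: 58.7
```

Call:
{"op": "send_rows", "data": {
  "series": [
    [[0, 0, 0], 0],
    [[0, 0, 0], 0],
    [[0, 0, 0], 0],
    [[0, 0, 0], 0],
    [[0, 0, 0], 0],
    [[0, 0, 0], 0],
    [[0, 0, 0], 0],
    [[0, 0, 0], 0]
  ]
}}

```text
clock: 18.05
tcp_pos: [575.5, 25.9, 59.1]
orientation: [-2.317, -2.119, -0.004]
ft_force: [0.7, 11.0, -4.3]
width: 0.255
finger_force: 58.7
```

Call:
{"op": "send_rows", "data": {
  "series": [
    [[0, 0, 0], 0],
    [[0, 0, 0], 0],
    [[0, 0, 0], 0],
    [[0, 0, 0], 0],
    [[0, 0, 0], 0],
    [[0, 0, 0], 0]
  ]
}}

```text
clock: 18.55
tcp_pos: [575.6, 25.9, 59.1]
orientation: [-2.317, -2.12, -0.004]
ft_force: [0.8, 10.1, -3.7]
width: 0.244
finger_force: 58.7
```

```bash
python3 -c "
from h import *
forces(3)
o=r.observe(); M=R.from_rotvec(o['orientation']).as_matrix(); c=cap('wrist','w11'); P=(cloud(c,[[257,v] for v in range(30,360,20)])-o['tcp_pos'])@M; print(P[:,[0,2]].round(1).tolist()); print(M.round(3).tolist())
m=c['color'].min(2)>150; print([ (v,np.nonzero(m[v,200:320])[0][[0,-1]]+200) for v in range(0,30,6) if m[v,200:320].any()])"
```

```text
18.7 [575.5   25.89  59.07] [10.84 -0.45  3.33] [10.6 10.5 11.5]
[[95.1, -19.8], [88.7, -21.0], [82.5, -20.3], [75.9, -20.6], [69.2, -21.9], [62.1, -19.9], [54.9, -20.1], [47.7, -21.5], [41.5, -26.8], [34.9, -29.6], [27.1, -29.3], [19.3, -29.9], [10.6, -29.0], [2.1, -29.4], [-6.7, -29.7], [-16.4, -29.4], [-26.4, -29.1]]
[[0.089, 0.996, 0.001], [0.996, -0.089, 0.003], [0.003, 0.001, -1.0]]
[(0, array([227, 288])), (6, array([231, 283])), (12, array([237, 278])), (18, array([249, 266])), (24, array([249, 265]))]
```

The 10 N hold lasted over 2 s. I'll ease off, centre the leg in the ring, then lift out.

Call:
{"op": "send_rows", "data": {
  "series": [
    [[1, 0, 0], 0],
    [[2, 0, 0], 0],
    [[3.5, 0, 0], 0],
    [[5, 0, 0], 0],
    [[6.5, 0, 0], 0],
    [[8, 0, 0], 0],
    [[9.3, 0, 0], 0],
    [[9.3, 0, 0], 0]
  ]
}}

```text
clock: 19.42
tcp_pos: [576.0, 32.6, 59.1]
orientation: [2.32, 2.118, 0.0]
ft_force: [-0.7, 0.4, -0.6]
width: 0.248
finger_force: 59.0
```

```bash
python3 -c "
from h import *
forces(3)
o=r.observe(); M=R.from_rotvec(o['orientation']).as_matrix(); c=cap('wrist','w12')
m=c['color'].min(2)>150; print([ (v,np.nonzero(m[v,200:320])[0][[0,-1]]+200) for v in range(0,50,6) if m[v,200:320].any()])
"
```

```text
19.5667 [575.96  32.3   59.07] [0.02 0.11 1.3 ] [ 0.1  0.  -0.1]
[(0, array([221, 293])), (6, array([223, 291])), (12, array([224, 290])), (18, array([226, 288])), (24, array([231, 283])), (30, array([236, 277])), (36, array([249, 266])), (42, array([250, 265])), (48, array([250, 265]))]
```

Forces are back to zero. The leg has moved 6.4 mm in from contact, so it is central in the ring. I'll lift out gently.

Call:
{"op": "send_rows", "data": {
  "series": [
    [[0.3, 0, -3], 0],
    [[0.6, 0, -6], 0],
    [[0.6, 0, -9], 0],
    [[0.6, 0, -12], 0],
    [[0.6, 0, -15], 0],
    [[0.6, 0, -18], 0],
    [[0.6, 0, -21], 0],
    [[0.6, 0, -24], 0]
  ]
}}

```text
clock: 20.28
tcp_pos: [576.0, 33.0, 83.4]
orientation: [2.32, 2.118, 0.0]
ft_force: [0.2, 0.0, -2.1]
width: 0.249
finger_force: 59.0
```

Call:
{"op": "send_rows", "data": {
  "series": [
    [[0, 0, -6], 0],
    [[0, 0, -15], 0],
    [[0, 0, -35], 0],
    [[0, 0, -65], 0],
    [[0, 0, -90], 0],
    [[0, 0, -95], 0],
    [[0, 0, -95], 0]
  ]
}}

```text
clock: 20.87
tcp_pos: [577.2, 33.2, 180.6]
orientation: [2.318, 2.116, 0.005]
ft_force: [-0.5, 0.7, -2.6]
width: 0.247
finger_force: 59.0
```

```bash
python3 - <<'E'
from h import *
o=r.observe(); M=R.from_rotvec(o['orientation']).as_matrix(); c=cap('wrist','w13')
print(o['tcp_pos'],o['clock'],o['ft_force'])
s=cap('side','s13'); d=cv2.absdiff(s['color'],load('s10')['color']).max(2); 
a=cv2.resize(s['color'][170:290,90:250],None,fx=4,fy=4,interpolation=cv2.INTER_CUBIC); cv2.imwrite('pics/v13.png',a)
h=np.radians(97.05); d=np.array([np.cos(h),np.sin(h)])
print(plan([522.4,-298,160],d))
E
```

```text
[577.18172009  33.2336941  180.60658115] 20.8667 [-0.4825747   0.73356277 -2.56707522]
(array([-334.4,  -22.9,   17.9]), np.float64(-0.214), array([575.6,  32.9, 177.8]), [[0.091, 0.996, -0.0], [0.996, -0.091, -0.0], [-0.0, -0.0, -1.0]], array([ 0.07,  0.49, -0.31,  1.77,  0.19,  0.91, -0.41]))
```

View pics/v13.png

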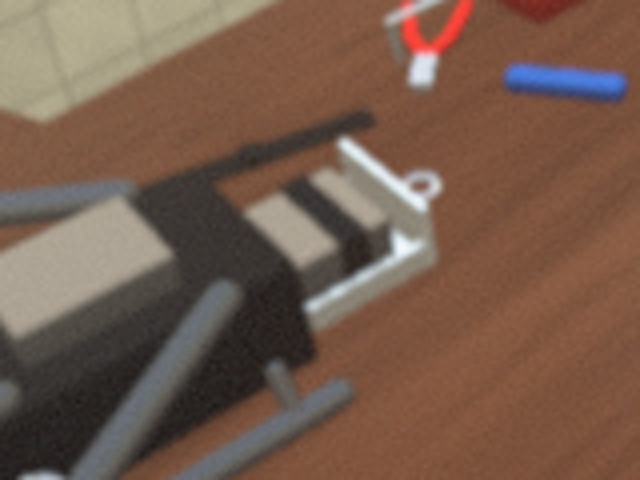

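Unhooked: the tray stands drawn out, the ring at (422,185) is empty, and the hook is free at (395,35). I'll return to the rest.

Call:
{"op": "send_rows", "data": {
  "series": [
    [[-25, -2, 0], 0],
    [[-60, -5, 0], -0.05],
    [[-334, -23, 10], -0.218],
    [[-334, -23, 10], -0.218],
    [[-334, -23, 10], -0.218],
    [[-334, -23, 10], -0.218],
    [[-334, -23, 10], -0.218],
    [[-334, -23, 10], -0.218]
  ]
}}

```text
clock: 21.63
tcp_pos: [525.1, -274.7, 167.3]
orientation: [-2.074, -2.356, 0.001]
ft_force: [1.2, 0.6, -1.1]
width: 0.248
finger_force: 59.0
```

```bash
python3 - <<'E'
from h import *
h=np.radians(97.3); d=np.array([np.cos(h),np.sin(h)])
print(plan([522.3,-298,165],d))
E
```

```text
(array([-22.8,  -5.7,   2.3]), np.float64(-0.0), array([ 525.1, -274.7,  167.3]), [[-0.127, 0.992, -0.002], [0.992, 0.127, 0.001], [0.002, -0.002, -1.0]], array([ 0.63,  0.53, -0.35,  1.74,  0.22,  0.92,  0.32]))
```

Call:
{"op": "send_rows", "data": {
  "series": [
    [[-12, -3, 0], 0],
    [[-20, -5, 0], 0],
    [[-20, -5, 0], 0],
    [[-20, -5, 0], 0],
    [[-20, -5, 0], 0],
    [[-20, -5, 0], 0]
  ]
}}

```text
clock: 22.13
tcp_pos: [524.9, -291.3, 168.9]
orientation: [-2.072, -2.361, -0.001]
ft_force: [0.1, -0.0, -1.1]
width: 0.247
finger_force: 59.0
```

```bash
python3 - <<'E'
from h import *
forces(3)
h=np.radians(97.3); d=np.array([np.cos(h),np.sin(h)])
print(plan([522.3,-298.0,165],d))
# rest view from wrist vs pickup lift view w3
for f in ('w3','w14'):
    c=load(f) if f=='w3' else cap('wrist',f)
    g=np.array([[u,v] for u in range(190,330) for v in range(80,384)]); P=cloud(c,g)
    m=(P[:,2]>4)&(P[:,2]<12); q=P[m]; print(f,c['eye'].round(1),len(q),cv2.minAreaRect(q[:,:2].astype(np.float32)))
    print(q[q[:,1]>-270].mean(0) if (q[:,1]>-270).any() else '', cv2.minAreaRect(q[q[:,1]>-270][:,:2].astype(np.float32)))
E
```

```text
22.2833 [ 524.63 -292.33  169.1 ] [-0.44 -0.23  0.55] [-0.3 -0.7 -0.3]
(array([-5.3, -3. ,  4.1]), np.float64(0.001), array([ 524.6, -292.3,  169.1]), [[-0.129, 0.992, 0.0], [0.992, 0.129, 0.0], [0.0, 0.0, -1.0]], array([ 0.65,  0.54, -0.35,  1.72,  0.22,  0.93,  0.35]))
w3 [ 513.1 -224.4  299.6] 2471 ((528.0066528320312, -365.5836486816406), (61.51869201660156, 250.2890625), 5.874436378479004)
[ 515.70239602 -252.60750859    7.29985532] ((516.074462890625, -256.8049621582031), (59.762027740478516, 31.662302017211914), 5.613616466522217)
w14 [ 515.4 -218.7  311. ] 2169 ((528.6484375, -367.84271240234375), (60.359031677246094, 254.04090881347656), 6.421154975891113)
[ 515.30373917 -253.01245867    7.3248324 ] ((516.0050048828125, -257.53485107421875), (59.84678649902344, 31.644264221191406), 6.768708229064941)
```

Call:
{"op": "send_rows", "data": {
  "series": [
    [[-5.3, -3, 0], 0],
    [[-5.3, -3, 30], 0],
    [[-5.3, -3, 60], 0],
    [[-5.3, -3, 85], 0],
    [[-5.3, -3, 89], 0],
    [[-5.3, -3, 89], 0],
    [[-5.3, -3, 89], 0],
    [[-5.3, -3, 89], 0]
  ]
}}

```text
clock: 23.0
tcp_pos: [522.9, -299.7, 81.7]
orientation: [2.074, 2.356, 0.001]
ft_force: [0.3, -0.2, -0.7]
width: 0.247
finger_force: 59.0
```

```bash
python3 - <<'E'
from h import *
forces(3)
h=np.radians(97.3); d=np.array([np.cos(h),np.sin(h)])
print(plan([522.6,-298.1,49.5],d))
E
```

```text
23.15 [ 522.59 -299.54   81.36] [-0.01 -0.02  1.17] [-0.2  1.  -0.9]
(array([ 1.5,  0.1, 31.9]), np.float64(-0.001), array([ 522.6, -299.5,   81.4]), [[-0.127, 0.992, 0.002], [0.992, 0.127, -0.001], [-0.001, 0.002, -1.0]], array([ 0.64,  0.64, -0.31,  1.8 ,  0.28,  0.74,  0.31]))
```

Call:
{"op": "send_rows", "data": {
  "series": [
    [[1.3, 0, 8], 0],
    [[1.3, 0, 15], 0],
    [[1.3, 0, 21], 0],
    [[1.3, 0, 25], 0],
    [[1.3, 0, 28], 0],
    [[1.3, 0, 30.5], 0],
    [[1.3, 0, 31.5], 0],
    [[1.3, 0, 31.5], 0]
  ]
}}

```text
clock: 23.82
tcp_pos: [521.7, -297.8, 48.7]
orientation: [-2.076, -2.358, 0.0]
ft_force: [-2.5, -0.1, 2.9]
width: 0.249
finger_force: 59.4
```

```bash
python3 - <<'E'
from h import *
forces(3)
E
```

```text
23.9667 [ 521.65 -297.8    48.66] [ 1.13 -1.87 -3.66] [1.4 0.9 1. ]
```

It is seated at the pickup height with a light contact force. I'll open the fingers and go up.

Call:
{"op": "send_rows", "data": {
  "series": [
    [[0, 0, 0], 0],
    [[0, 0, 0], 0],
    [[0, 0, 0], 0],
    [[0, 0, 0], 0],
    [[0, 0, 0], 0],
    [[0, 0, 0], 0],
    [[0, 0, 0], 0],
    [[0, 0, 0], 0]
  ],
  "claw": 85
}}

```text
clock: 24.63
tcp_pos: [521.7, -297.9, 48.5]
orientation: [2.076, 2.358, 0.0]
ft_force: [0.4, 0.3, -0.5]
width: 0.994
finger_force: 0.0
```

Call:
{"op": "send_rows", "data": {
  "series": [
    [[0, 0, -10], 0],
    [[0, 0, -30], 0],
    [[0, 0, -60], 0],
    [[0, 0, -95], 0],
    [[0, 0, -130], 0],
    [[0, 0, -160], 0],
    [[0, 0, -170], 0],
    [[0, 0, -170], 0]
  ]
}}

```text
clock: 25.3
tcp_pos: [523.2, -298.4, 222.4]
orientation: [2.072, 2.353, 0.002]
ft_force: [0.1, -0.6, -1.0]
width: 0.994
finger_force: 0.0
```

```bash
python3 - <<'E'
from h import *
forces(2)
c=cap('wrist','w15'); t=cap('top','t15')
g=np.array([[u,v] for u in range(512) for v in range(384)]); P=cloud(c,g)
for z0,z1 in [(75,83),(64,71)]:
    m=(P[:,2]>z0)&(P[:,2]<z1)&(np.hypot(P[:,0]-517,P[:,1]+300)<160)
    im=np.zeros((384,512),np.uint8); im[g[m,1],g[m,0]]=255
    n,l,s,ce=cv2.connectedComponentsWithStats(im); k=1+np.argmax(s[1:,4]); q=P[m][l[g[m,1],g[m,0]]==k]
    print(z0,len(q),cv2.minAreaRect(q[:,:2].astype(np.float32)),np.median(q[:,2]))
cv2.imwrite('pics/v15.png',np.hstack([c['color'][:, :400], t['color'][:, 70:470]]))
E
```

```text
25.4 [ 521.41 -297.82  218.56] [-0.32  0.04  0.37] [-0.3 -0.3]
75 2756 ((522.9876708984375, -306.1772155761719), (21.931976318359375, 112.10588836669922), 7.298282146453857) 78.1001842795022
64 636 ((512.3650512695312, -222.0841064453125), (18.428590774536133, 76.5765609741211), 6.80646276473999) 68.65739342621967
```

View pics/v15.png

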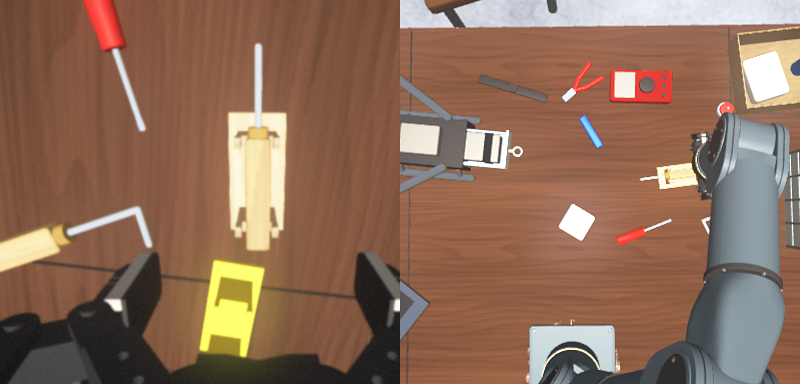

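The tool lies in the plywood rest at (258,190), level (top at 78 mm) and within 1 mm of its starting place. The tray is drawn out, with its ring at (517,152) in the right half. The other things are undisturbed and the gripper is clear.

```bash
python3 -c "
from h import *
print(r.close_job())"
```

```text
the job is handed in; nothing more can be done
None
```

I handed the job in: the tray was drawn out to its stop and held at about 10 N for over 2 s (highest reading 11.5 N), then the tool was unhooked and laid back in its plywood rest, by about 25 s of the 54 s allowed.

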